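# Set the vent stay of the plate incubator to its middle hole

### The job

The plate incubator, the white box with the round thermometer dial on its lid, is getting too warm: open its roof vent half way. Lift the vent stay by its ball knob off the pin, draw it along so that the vent shutter follows, and drop the stay's middle hole over the pin so that the stay lies flat again. Leave the vent stay of the other box, the one with the oblong display, as it is.

Things in the scene. Friction and masses are not known exactly. Their poses are not given: they have to be found in the camera images.
- incubator_pin (a point): Tip of the fixed upright pin, 10 mm thick, round-topped, 16 mm tall, on the middle line of the incubator's lid, 75 mm from its front edge. The incubator: fixed white box, 340 x 150 x 90 mm high, dark lid, round dial (44 mm wide, 8 mm high) beside the pin. Axes: z up, x along box and stay, from the knob (robot's side) to the vent shutter. Tip 106 mm above the table.
- incubator_knob (a point): Centre of the black ball knob (26 mm, on a 10 mm stem) of the incubator's stay, 34 mm above the stay's top, 16 mm from its free end; 133 mm above the table when the stay is flat. At the start the hole nearest the knob is over the pin. Raise the knob about 40 mm to pass the stay over the pin, then draw it 46 mm towards the front of the box (away from the shutter) for the middle hole.
- incubator_mid_hole (a point): Centre of the middle of three holes (32 x 26 mm, 46 mm apart, centres 35, 81, 127 mm from the knob) in the stay, a flat steel bar 218 x 40 x 5 mm, some 90 g. Flat, its underside is 4 mm above the lid. Its far end, 202 mm from the knob, is hinged (free, level axis; the bar drops by its weight) to the shutter, which slides only along the box with some 1.5 N friction: no sideways swing.
- dryer_knob (a point): Centre of the ball knob on the stay of the other box, which is fixed and alike in size and build but has an oblong display (56 x 32 mm) on its lid in place of the round dial. Its vent stay must not be moved.

How it is judged (in metres and radians):
On the way:
1. the stay is lifted clear of the pin (z of incubator_knob in the frame of incubator_pin above 0.041 m), for 0.1 s.
At the end, for the whole second after the job is handed in: The middle hole of the incubator's stay is over the pin (its centre within 15 mm of it, seen from above) and the stay lies flat (knob centre within 7 mm of its height when flat, 27 mm above the pin's tip). The other box's stay is where it was (its knob within 12 mm) (horizontal distance between incubator_mid_hole and incubator_pin below 0.015 m and z of incubator_knob in the frame of incubator_pin below 0.034 m and distance of dryer_knob from where it was at the start of the episode below 0.012 m); the robot touches nothing.
It fails at once if the other box's stay is moved (its knob by more than 12 mm) (distance of dryer_knob from where it was at the start of the episode above 0.012 m).
It also fails if it takes over 35 s, if anything falls off the work surface, if the arm or the gripper's body presses on something with over 40 N, if the wrist force passes 120 N, or if a joint passes its speed limit or range.

### The arm

A 7-joint arm with a two-finger parallel gripper is mounted at the origin on the work surface. World frame = base frame: x ahead of the robot, y to its left, z up, the work surface at z = 0. Lengths are in m, angles in degrees, forces in N, time in s.
With the tool pointing down it reaches from about 0.425 to 0.875 m from the base axis. Payload 4.7 kg.
Tool frame: the origin (TCP) lies at the centre of the arm's flange, where the gripper is bolted on; the fingertips stand 182 mm ahead of it and the grasp point (between the pads) lies 164 mm ahead of it; z points along the fingers, x is the direction in which the jaws open and shut, and the axes are right-handed (so a half turn about z gives the same grasp; the last joint's range is limited). The gripper opens to 87 mm and grips with 3 to 60 N. Pads are 19 mm wide; open, the fingers measure 117 mm over their backs; the gripper's body (75 mm by 190 mm) begins 51 mm behind the grasp point.
Start: joints at [-73.849, 18.392, -4.016, 83.108, 1.295, 78.541, -3.26], TCP at [0.172, 0.627, 0.405] pointing down, gripper open.
Joint ranges: [-163.93, 163.93], [-17.29, 119.83], [-79.2, 71.16], [3.27, 140.29], [-89.18, 269.18], [5.43, 117.66], [-154.24, 154.24]. Speed limits (degrees/s): [147.25, 147.25, 180, 180, 180, 180, 180].

### API

Orientations are given as [roll, pitch, yaw] about the fixed x, y, z axes, in that order (R = Rz(yaw) Ry(pitch) Rx(roll)).
In Python, from cell import env gives the robot as it stands. The module is installed in compiled form; this text tells all that it offers.
- The arm moves only by the tool carry_out, never from a script. Its argument "increments" is a list of rows, each a list of 5 numbers: the shift along the world's x, y, z in m, then the turn about the world's z in degrees, then the gripper's target within -1 to 1 (shut at 1, half-way at 0, fully open at -1). In form: [[dx, dy, dz, spin, jaw], ...]. A call has 1 to 20 rows; each row is the pose to reach, as a shift and turn from the pose commanded when the call began; what a row does not reach only later rows make up. A row lasts 1/10 s, in which the tool goes at most 50 mm and 8.59 degrees, less where a joint would pass 70% of its speed; a pose out of reach is approached as far as the arm can. A call with a gripper value outside its range is refused whole. The fingers move at their own pace and stop on an object; "grip_force" is the grip in N (left out, the last holds). Time passes only in rows, so rows that repeat a pose let the fingers close. It gives the time, the measured TCP pose, the force and the opening at its end, in the units of the state.
- env.get_obs(): the state, without advancing time (a new reading comes with each control period).
- env.read_camera(name): name is "scene" or "top" or "wrist"; returns (picture, depth): 384x512x3 uint8, red, green, blue; 384x512 float32, m along the optical axis (not along the pixel's ray), 0 where there is no reading.
- env.get_calibration(name): a dict with "K" (3x3 intrinsics, pixels), "camera_from_world" (4x4, takes a point from world to camera coordinates); the wrist camera has in their place "T_tool_cam" (4x4, takes a point from camera to tool coordinates, whose origin is the TCP and whose axes are the tool frame's). Camera axes: x right, y down, z forward; pixel columns grow to the right and rows downward; lengths in m; the calibration is good to about 2 mm. A picture is of the moment at which its call begins: read the wrist's pose just before it. get_calibration takes no time and is no camera call.
- env.sign_off(): hands the job in, once; it reports no verdict.
The state is a dict: "time_s": time; "qpos": joint angles; "joint_velocities": joint speeds; "effort": joint torques, N m; "tool_pos": TCP position; "tool_rot": TCP orientation; "force": force on the tool from outside, world axes, zero at the start; "wrist_torque": the same for the moment, N m; "grip_width": finger opening in m.
Only numpy, scipy, OpenCV 4.12 (cv2) and the standard library are available. Lean on these libraries where they do the work, as an engineer would, in place of code of your own. Each camera call takes 0.05 s, during which the arm holds its last target.

## Working session

There is one attempt and no reset: what is moved stays moved. The work goes in short steps, Python scripts to look and compute and a tool call to move; the robot and the scene stay as the last step left them, time stands still between calls to the robot, and variables do not carry over. Pictures are saved under pics/ and viewed, and the job is handed in when it is done.

Besides the shell and the picture viewer there is one more tool, called after ">>>" as name(argument=value, ...), one argument or row to a line, values as JSON. carry_out: Moves the arm, as the interface text tells. Its arguments: {"type":"object","properties":{"increments":{"type":"array"},"grip_force":{"type":"number"}},"required":["increments"]}

```bash
mkdir -p pics; python3 - <<'E'
from cell import env
import cv2,numpy as np
o=env.get_obs();print({k:np.round(v,3) for k,v in o.items()})
for n in("top","scene"):
    p,d=env.read_camera(n);cv2.imwrite(f"pics/{n}0.png",p[:,:,::-1]);np.save(f"{n}_d.npy",d);np.save(f"{n}_p.npy",p)
E
```

```text
{'time_s': np.float64(0.0), 'qpos': array([-73.848,  18.44 ,  -4.018,  83.175,   1.293,  78.542,  -3.26 ]), 'joint_velocities': array([ 0.013,  0.079,  0.038, -0.034, -0.066,  0.027,  0.055]), 'effort': array([ 1.0000e-03, -4.9127e+01, -4.0400e-01, -3.1254e+01, -6.4000e-02,
        4.3000e-02,  0.0000e+00]), 'tool_pos': array([0.172, 0.627, 0.404]), 'tool_rot': array([1.79996e+02, 1.11000e-01, 7.46590e+01]), 'force': array([ 0.04 , -0.277, -0.141]), 'wrist_torque': array([-0.009, -0.019,  0.012]), 'grip_width': np.float64(0.087)}
```

View pics/top0.png

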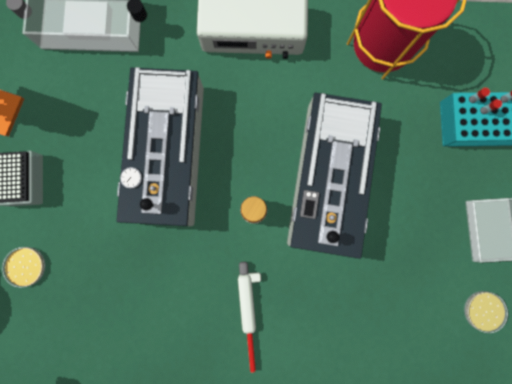

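View pics/scene0.png

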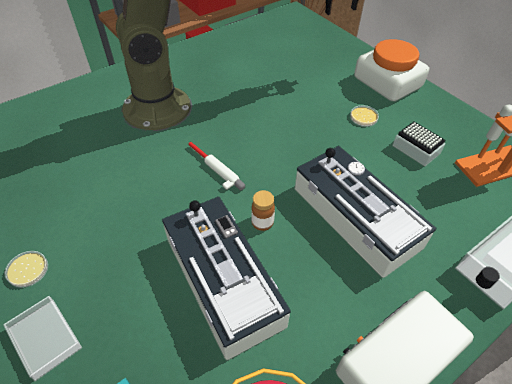

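The incubator is the left box in the top view: dial at (131,177), knob at (146,204) and pin at about (153,188). The dryer is on the right, with its display at (310,205). Next I'll turn these pixels into positions.

```bash
cat > h.py <<'E'
from cell import env
import cv2,numpy as np
def ray(n,u,v,z):
    c=env.get_calibration(n);K=c["K"];T=np.linalg.inv(c["camera_from_world"])
    r=T[:3,:3]@np.linalg.inv(K)@[u,v,1];o=T[:3,3]
    return o+r*(z-o[2])/r[2]
def cloud(n,d):
    c=env.get_calibration(n);T=np.linalg.inv(c["camera_from_world"])
    v,u=np.indices(d.shape);P=np.stack([u,v,np.ones_like(u)],-1)@np.linalg.inv(c["K"]).T*d[...,None]
    return P@T[:3,:3].T+T[:3,3]
E
python3 - <<'E'
from h import *
p=np.load("top_p.npy");d=np.load("top_d.npy");W=cloud("top",d)
for nm,(u,v) in dict(knob=(146,204),pin=(153,188),dial=(131,177),dk=(333,237)).items(): print(nm,(W[v,u]).round(3))
print(ray("top",146,204,.133),ray("top",153,188,.106), ray("top",333,237,.133))
# lid corners via minAreaRect of height mask
m=((W[...,2]>.08)&(W[...,2]<.115)).astype(np.uint8);m[:,:100]=0;m[:,210:]=0;m[:60]=0;m[235:]=0
n,l,s,c=cv2.connectedComponentsWithStats(m);k=1+s[1:,4].argmax();P=W[l==k][:,:2].astype(np.float32)
print(s[k],cv2.minAreaRect(P))
# knob: high points
m=(W[...,2]>.125)&(m>=0);m[:,:130]=0;m[:,165:]=0;m[:190]=0;m[220:]=0
print(W[m].mean(0),m.sum(),W[m].max(0))
a=np.hstack([p[50:240,105:210],p[50:240,105:210]*0]);cv2.imwrite("pics/crop.png",cv2.resize(p[130:240,105:215,::-1],None,fx=5,fy=5,interpolation=cv2.INTER_CUBIC))
ps=np.load("scene_p.npy");cv2.imwrite("pics/crops.png",cv2.resize(ps[135:235,290:410,::-1],None,fx=6,fy=6,interpolation=cv2.INTER_CUBIC))
E
```

```text
knob [0.581 0.212 0.148]
pin [0.617 0.213 0.106]
dial [0.639 0.262 0.1  ]
dk [ 0.528 -0.152  0.144]
[0.58212765 0.21660012 0.133     ] [0.61705209 0.21251776 0.106     ] [ 0.5277498 -0.1546135  0.133    ]
[  117    68    82   159 10827] ((0.7122118473052979, 0.21292553842067719), (0.15409879386425018, 0.3398657441139221), 88.61578369140625)
[0.58073768 0.2106958  0.1507081 ] 141 [0.59409695 0.22772041 0.82992886]
```

View pics/crop.png

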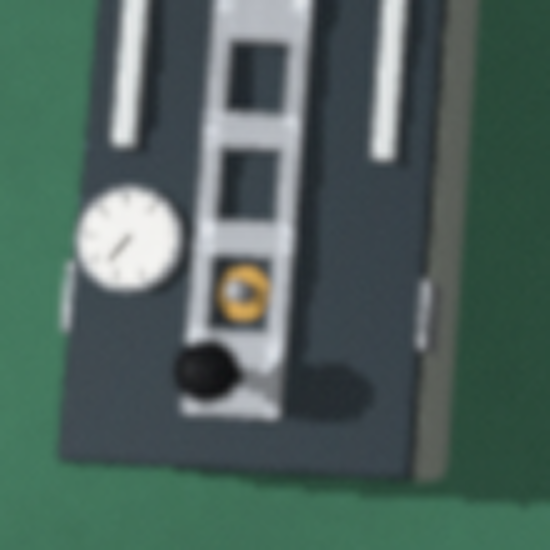

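View pics/crops.png

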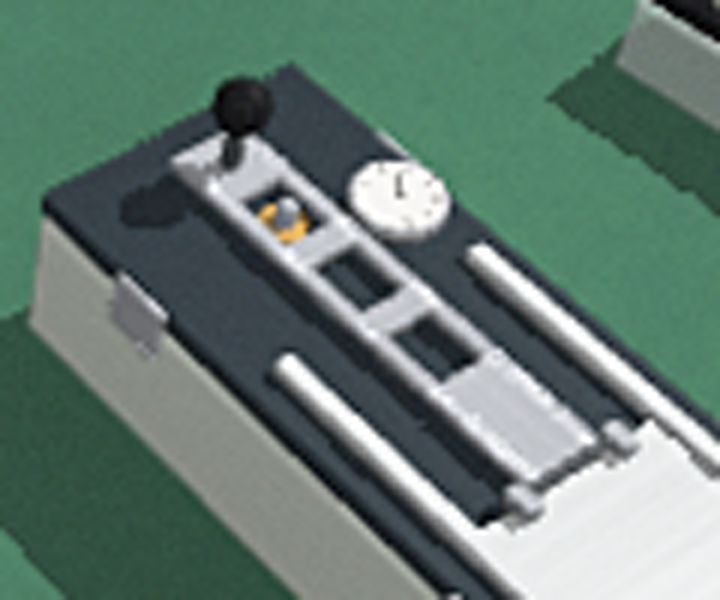

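```bash
python3 - <<'E'
from h import *
for n in ["top"]:
  C=[ray(n,*q,.09)[:2] for q in [(116.6,221.5),(187.2,225.2),(131,67.5),(198.5,70.5)]]
  print(np.round(C,4))
  for a,b in((0,2),(1,3)): e=C[b]-C[a];print(np.degrees(np.arctan2(e[1],e[0])),np.hypot(*e))
  e=C[0]-C[1];print(np.degrees(np.arctan2(*-e))+0, np.hypot(*e))
# scene ball
print(ray("scene",290+243/6,135+104/6,.133), ray("scene",290+288/6,135+208/6,.104))
d=np.load("scene_d.npy");W=cloud("scene",d)
m=np.zeros(d.shape,bool);m[135:175,310:345]=1
m&=(W[...,2]>.122)&(W[...,2]<.15);print(m.sum(),W[m].mean(0),W[m].min(0),W[m].max(0))
W=cloud("top",np.load("top_d.npy"));m=np.zeros(d.shape,bool);m[195:215,135:160]=1
m&=(W[...,2]>.122)&(W[...,2]<.155);print(m.sum(),np.median(W[m],0),W[m].min(0),W[m].max(0))
m=np.zeros(d.shape,bool);m[60:230,120:200]=1
m&=(W[...,2]>.085)&(W[...,2]<.097);Q=W[m][:,:2];
print(cv2.minAreaRect(Q.astype(np.float32)))
E
```

```text
[[0.546  0.2894]
 [0.5425 0.1413]
 [0.8817 0.2802]
 [0.8793 0.1325]]
-1.5714907558382176 0.3358670756843375
-1.4948628579106606 0.33690468056637385
-178.6497050060207 0.1481270703643213
[0.58513594 0.21649049 0.133     ] [0.62374828 0.21266528 0.104     ]
81 [0.58786828 0.2121617  0.13788248] [0.57483424 0.20265502 0.1243565 ] [0.59678085 0.22615126 0.14618837]
139 [0.58132785 0.21307405 0.14129026] [0.57000192 0.20308357 0.1318266 ] [0.59409695 0.22772041 0.14821573]
((0.712207555770874, 0.21285659074783325), (0.1540348380804062, 0.3398422598838806), 88.63666534423828)
```

```bash
python3 - <<'E'
from h import *
W=cloud("scene",np.load("scene_d.npy"))
for u,v in[(395,50),(390,85),(420,140),(500,125),(365,115)]: print(u,v,W[v,u].round(3))
m=(W[...,2]>.16)&(W[...,0]<.75)&(W[...,0]>.1)&(W[...,1]>.1)&(W[...,1]<.75);print(m.sum(),W[m][::20].round(2)[:20])
E
```

```text
395 50 [0.35  0.729 0.129]
390 85 [0.419 0.654 0.061]
420 140 [0.65  0.526 0.058]
500 125 [0.805 0.578 0.197]
365 115 [0.44  0.531 0.007]
139 [[0.15 0.58 0.26]
 [0.18 0.67 0.24]
 [0.17 0.57 0.26]
 [0.2  0.67 0.24]
 [0.18 0.67 0.23]
 [0.17 0.58 0.24]
 [0.17 0.58 0.23]]
```

>>> carry_out(
  increments=[
    [0.03,-0.03,0,1,-1],
    [0.06,-0.06,0,2,-1],
    [0.09,-0.09,0,3,-1],
    [0.12,-0.12,0,4,-1],
    [0.15,-0.15,0,5,-1],
    [0.18,-0.18,0,6,-1],
    [0.21,-0.21,0,7,-1],
    [0.24,-0.24,0,8,-1],
    [0.27,-0.27,0,9,-1],
    [0.3,-0.3,0,10,-1],
    [0.33,-0.33,0,11,-1],
    [0.352,-0.352,0,12,-1],
    [0.352,-0.382,0,13,-1],
    [0.352,-0.412,0,13.8,-1],
    [0.352,-0.412,0,13.8,-1],
    [0.352,-0.412,0,13.8,-1],
    [0.352,-0.412,0,13.8,-1],
  ],
)

```text
time_s: 1.8
tool_pos: [0.5236, 0.2161, 0.4046]
tool_rot: [-180.0, -0.0, 88.5]
force: [-0.3, -0.0, 0.3]
grip_width: 0.0871
```

```bash
cat >> h.py <<'E'
from scipy.spatial.transform import Rotation as R
def wrist(name):
    o=env.get_obs();p,d=env.read_camera("wrist");c=env.get_calibration("wrist")
    T=np.eye(4);T[:3,:3]=R.from_euler("xyz",o["tool_rot"],degrees=True).as_matrix();T[:3,3]=o["tool_pos"];T=T@c["T_tool_cam"]
    cv2.imwrite(f"pics/{name}.png",p[:,:,::-1]);np.savez(name,p=p,d=d,T=T,K=c["K"])
def wray(name,u,v,z):
    a=np.load(name+".npz");r=a["T"][:3,:3]@np.linalg.inv(a["K"])@[u,v,1];o=a["T"][:3,3];return o+r*(z-o[2])/r[2]
def wcloud(name):
    a=np.load(name+".npz");d=a["d"];v,u=np.indices(d.shape)
    P=np.stack([u,v,np.ones_like(u)],-1)@np.linalg.inv(a["K"]).T*d[...,None];return P@a["T"][:3,:3].T+a["T"][:3,3]
E
python3 -c "
from h import *
wrist('w1')"
```

```text
(no output)
```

View pics/w1.png

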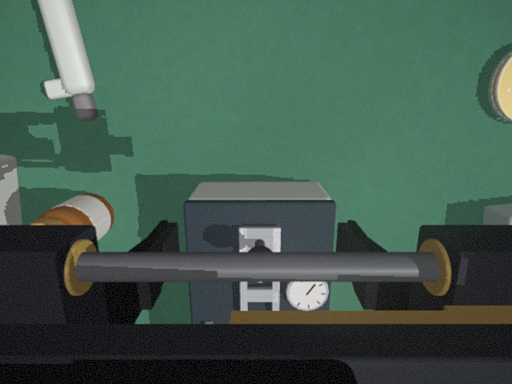

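The wrist view shows the knob at about (260,250), partly behind the gripper's cross bar, with the dial at (307,292). I'll move forward so both knob and pin show above the bar.

>>> carry_out(
  increments=[
    [0.03,0,0,0,-1],
    [0.06,0,0,0,-1],
    [0.09,0,0,0,-1],
    [0.11,0,0,0,-1],
    [0.11,0,0,0,-1],
    [0.11,0,0,0,-1],
  ],
)

```text
time_s: 2.45
tool_pos: [0.6336, 0.216, 0.404]
tool_rot: [-179.9, 0.0, 88.5]
force: [0.5, -1.2, 0.1]
grip_width: 0.0874
```

```bash
python3 -c "
from h import *
wrist('w2')"
```

```text
(no output)
```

View pics/w2.png

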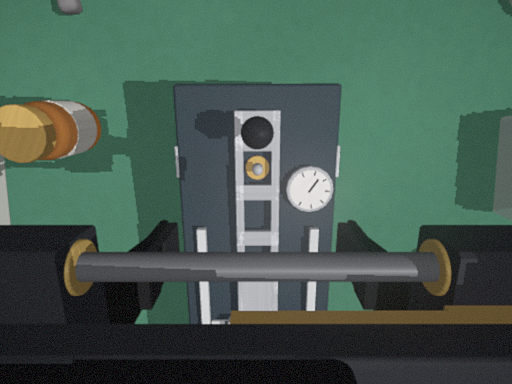

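The knob now shows clearly at (257,132), with the pin at (258,170) in the nearest hole. The front corners of the lid are at (176,86) and (340,85).

```bash
python3 - <<'E'
from h import *
for q in[(257,132,.133),(258,169.5,.105),(258,168,.0905),(176,86,.09),(340,85,.09),(310.5,189,.098)]: print(q,wray('w2',*q).round(4))
a=np.load('w2.npz');p=a['p'];m=(p.max(2)<45).astype(np.uint8);m[:,:235]=0;m[:,280:]=0;m[:112]=0;m[150:]=0
n,l,s,c=cv2.connectedComponentsWithStats(m);print(s[1:],c[1:])
m=l>0
W=wcloud('w2');m=(W[...,2]>.125)&(W[...,2]<.16);m[:,:235]=0;m[:,280:]=0;m[:110]=0;m[155:]=0
print(m.sum(),W[m].min(0),W[m].max(0),np.argwhere(m).mean(0))
E
```

```text
(257, 132, 0.133) [0.5814 0.2164 0.133 ]
(258, 169.5, 0.105) [0.6169 0.2163 0.105 ]
(258, 168, 0.0905) [0.6184 0.2163 0.0905]
(176, 86, 0.09) [0.5431 0.1459 0.09  ]
(340, 85, 0.09) [0.5461 0.2904 0.09  ]
(310.5, 189, 0.098) [0.6381 0.2648 0.098 ]
[[242 117  19  28  81]
 [262 118   7   5   7]
 [253 123   1   1   1]
 [255 122   1   1   1]
 [247 126   1   1   1]
 [251 128   1   1   1]
 [248 139   1   1   1]
 [249 142   1   2   2]
 [249 145   1   1   1]
 [251 145   1   2   2]
 [257 147   1   1   1]] [[247.18518519 127.80246914]
 [265.         120.14285714]
 [253.         123.        ]
 [255.         122.        ]
 [247.         126.        ]
 [251.         128.        ]
 [248.         139.        ]
 [249.         142.5       ]
 [249.         145.        ]
 [251.         145.5       ]
 [257.         147.        ]]
872 [0.56917744 0.20396208 0.13223616] [0.59433761 0.22892463 0.14772522] [132.6662844  257.12729358]
```

>>> carry_out(
  increments=[
    [-0.03,0,0,0,-1],
    [-0.052,0.001,-0.01,0,-1],
    [-0.052,0.001,-0.035,0,-1],
    [-0.052,0.001,-0.06,0,-1],
    [-0.052,0.001,-0.085,0,-1],
    [-0.052,0.001,-0.1,0,-1],
    [-0.052,0.001,-0.108,0,-1],
    [-0.052,0.001,-0.108,0,-1],
    [-0.052,0.001,-0.108,0,-1],
  ],
)

```text
time_s: 3.4
tool_pos: [0.5823, 0.216, 0.2979]
tool_rot: [179.9, -0.0, 88.5]
force: [0.4, -0.1, -0.4]
grip_width: 0.0872
```

>>> carry_out(
  increments=[
    [0,0,0,0,1],
    [0,0,0,0,1],
    [0,0,0,0,1],
    [0,0,0,0,1],
    [0,0,0,0,1],
    [0,0,0,0,1],
    [0,0,0,0,1],
    [0,0,0,0,1],
    [0,0,0,0,1],
    [0,0,0,0,1],
  ],
  grip_force=30,
)

```text
time_s: 4.4
tool_pos: [0.582, 0.2165, 0.2968]
tool_rot: [180.0, -0.1, 88.5]
force: [0.3, 2.3, -0.8]
grip_width: 0.0243
```

>>> carry_out(
  increments=[
    [0.001,0,0.006,0,1],
    [0.003,0,0.012,0,1],
    [0.005,0,0.018,0,1],
    [0.006,0,0.024,0,1],
    [0.008,0,0.03,0,1],
    [0.009,0,0.036,0,1],
    [0.011,0,0.042,0,1],
    [0.011,0,0.042,0,1],
    [0.011,0,0.042,0,1],
    [0.011,0,0.042,0,1],
  ],
)

```text
time_s: 5.4
tool_pos: [0.5929, 0.2162, 0.3385]
tool_rot: [180.0, -0.0, 88.5]
force: [1.6, 5.0, -1.6]
grip_width: 0.0239
```

```bash
python3 -c "
from h import *
p,d=env.read_camera('scene');cv2.imwrite('pics/s2.png',cv2.resize(p[80:240,270:450,::-1],None,fx=3.6,fy=3.6))
print(env.get_obs()['grip_width'])"
```

```text
0.024094494752147987
```

View pics/s2.png

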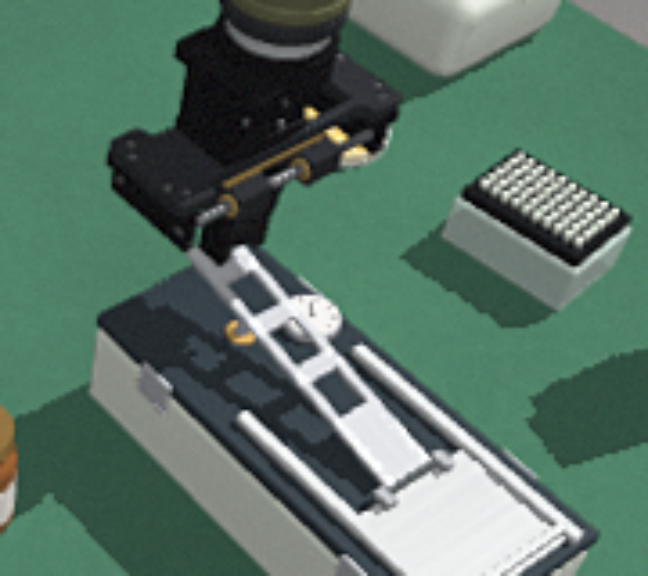

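The stay is up and clear of the pin, and the grip is holding. Next is the draw towards the front, then lowering along the arc.

>>> carry_out(
  increments=[
    [-0.005,0.001,0,0,1],
    [-0.011,0.001,0,0,1],
    [-0.017,0.001,0,0,1],
    [-0.023,0.001,0,0,1],
    [-0.029,0.002,0,0,1],
    [-0.035,0.002,0,0,1],
    [-0.041,0.002,0,0,1],
    [-0.046,0.002,0,0,1],
    [-0.046,0.002,0,0,1],
    [-0.046,0.002,0,0,1],
    [-0.046,0.002,0,0,1],
  ],
)

```text
time_s: 6.55
tool_pos: [0.5468, 0.2177, 0.3386]
tool_rot: [-179.9, 0.0, 88.5]
force: [-1.0, 0.8, -0.1]
grip_width: 0.0242
```

```bash
python3 -c "
from h import *
p,d=env.read_camera('scene');cv2.imwrite('pics/s3.png',cv2.resize(p[80:240,270:450,::-1],None,fx=3.6,fy=3.6))
print(env.get_obs()['grip_width'])"
```

```text
0.024262449156003413
```

View pics/s3.png

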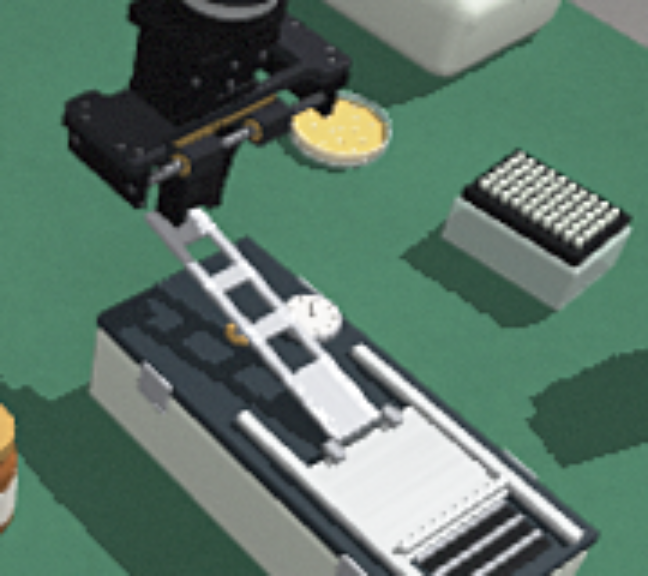

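The shutter followed. Now I'll lower the stay along the arc.

>>> carry_out(
  increments=[
    [-0.002,0,-0.006,0,1],
    [-0.003,0,-0.012,0,1],
    [-0.005,0,-0.018,0,1],
    [-0.006,0,-0.024,0,1],
    [-0.008,0,-0.029,0,1],
    [-0.009,0,-0.034,0,1],
    [-0.01,0,-0.038,0,1],
    [-0.011,0,-0.041,0,1],
    [-0.011,0,-0.041,0,1],
    [-0.011,0,-0.041,0,1],
  ],
)

```text
time_s: 7.6
tool_pos: [0.5361, 0.2178, 0.2979]
tool_rot: [180.0, -0.0, 88.5]
force: [0.6, 1.1, -0.2]
grip_width: 0.0242
```

```bash
python3 -c "
from h import *
p,d=env.read_camera('scene');cv2.imwrite('pics/s4.png',cv2.resize(p[80:240,270:450,::-1],None,fx=3.6,fy=3.6))
print(env.get_obs()['grip_width'])"
```

```text
0.024179770557130314
```

View pics/s4.png

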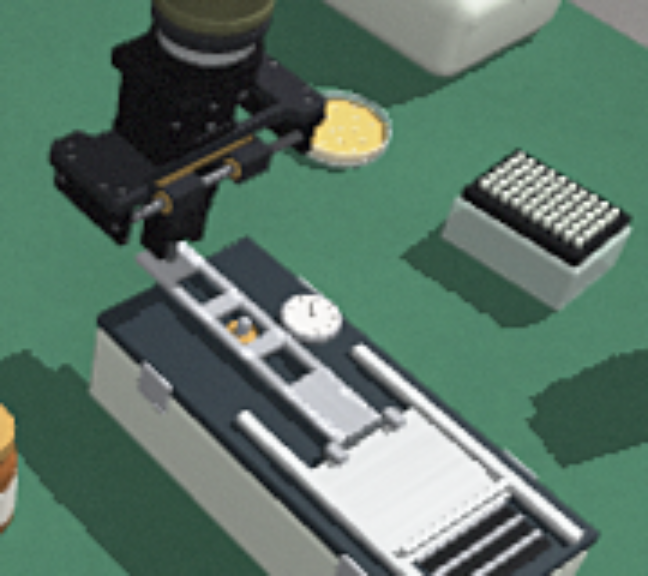

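The pin shows through the middle hole and the stay lies flat. I'll open the gripper and move away upward.

>>> carry_out(
  increments=[
    [0,0,0,0,-1],
    [0,0,0,0,-1],
    [0,0,0,0,-1],
    [0,0,0,0,-1],
    [0,0,0,0,-1],
    [0,0,0,0,-1],
    [0,0,0,0,-1],
    [0,0,0,0,-1],
  ],
)

```text
time_s: 8.45
tool_pos: [0.536, 0.2178, 0.2978]
tool_rot: [-180.0, -0.0, 88.5]
force: [0.6, -0.2, -0.2]
grip_width: 0.0803
```

>>> carry_out(
  increments=[
    [0,0,0.02,0,-1],
    [0,0,0.05,0,-1],
    [0,0,0.08,0,-1],
    [0,0,0.11,0,-1],
    [0.03,0,0.11,0,-1],
    [0.06,0,0.11,0,-1],
    [0.09,0,0.11,0,-1],
    [0.12,0,0.11,0,-1],
    [0.12,0,0.11,0,-1],
    [0.12,0,0.11,0,-1],
  ],
)

```text
time_s: 9.45
tool_pos: [0.6561, 0.2177, 0.4069]
tool_rot: [-179.9, 0.0, 88.4]
force: [-0.7, 0.7, 0.5]
grip_width: 0.0867
```

```bash
python3 -c "
from h import *
wrist('w3')
p,d=env.read_camera('scene');cv2.imwrite('pics/s5.png',p[:,:,::-1])
W=wcloud('w3');m=(W[...,2]>.115)&(W[...,2]<.17)&(abs(W[...,0]-.536)<.03)&(abs(W[...,1]-.217)<.03)
print(m.sum(),W[m].min(0),W[m].max(0))"
```

```text
1089 [0.52333421 0.20468128 0.13248472] [0.54881089 0.23027508 0.14858156]
```

View pics/w3.png

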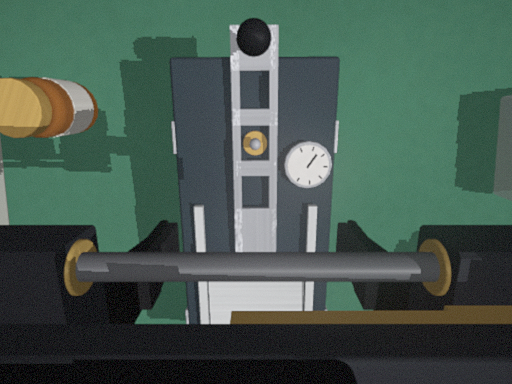

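View pics/s5.png

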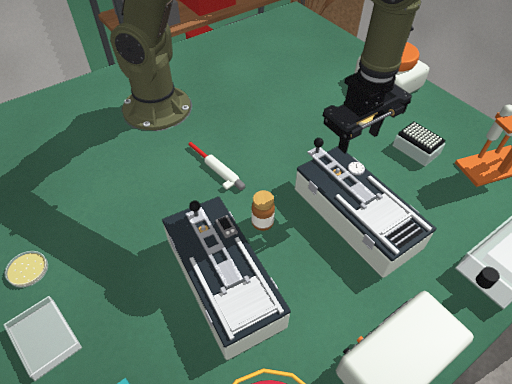

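The pin, at (255,144), is centred in the middle hole, which spans rows 124–160. The top of the knob reads 0.149 m, against 0.148 m before the move, so the stay is flat. The dryer's knob is still at (195,206) in the scene view. I'm handing it in.

```bash
python3 -c "
from h import *
print(env.sign_off())"
```

```text
the job is handed in; nothing more can be done
None
```

The incubator's vent is now half open. I lifted the stay by its knob about 42 mm off the pin, drew it 46 mm towards the front with the shutter following, and lowered the middle hole over the pin. I then let go and backed off, and handed the job in at about 9.5 s.

- **Hole over the pin:** the last wrist picture shows the pin about centred in the middle hole. The knob is at x ≈ 0.536, y ≈ 0.217 m, 81 mm in front of the pin as measured before the move.
- **Stay flat:** the top of the knob reads 0.149 m, against 0.148 m before the move.
- **Other box:** its stay looks unchanged in the scene picture. I judged this by eye and did not measure it again.
- **Robot clear:** the gripper was open and well above everything, with force readings near zero.

None of the checks failed. The camera estimates of the pin and knob positions differed by up to about 7 mm; I went by the close wrist view.

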